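# Hang the bobbin caddy and start the winder

## Robot

A 7-joint arm with a two-finger parallel gripper is mounted at the origin on the work surface. World frame = base frame: x ahead of the robot, y to its left, z up, the work surface at z = 0. Lengths are in m, angles in rad, forces in N, time in s.
With the tool pointing down it reaches from about 0.425 to 0.925 m from the base axis. Payload 6.8 kg.
Tool frame: the origin (TCP) lies on the mounting face of the last link; the fingertips stand 173 mm ahead of it and the grasp point (between the pads) lies 155 mm ahead of it; z points along the fingers, y is the line along which they close (so a half turn about z gives the same grasp; the last joint's range is limited). The gripper opens to 85 mm and grips with 20 to 120 N. Pads are 22 mm wide; open, the fingers measure 114 mm over their backs; the gripper's body (76 mm by 85 mm) begins 54 mm behind the grasp point. The pads swing forward as they close: fully open they stand 13 mm farther back than shut.
Start: joints at [1.049, 0.477, 0.022, 1.555, -0.011, 1.109, -0.083], TCP at [0.271, -0.618, 0.405] pointing down, gripper open.
Joint ranges: [-2.96, 2.96], [-0.34, 2.1], [-1.41, 1.46], [0.24, 2.44], [-1.37, 4.51], [0.17, 1.92], [-2.96, 2.96]. Speed limits (rad/s): [2.39, 2.39, 3.14, 3.14, 3.14, 3.14, 3.14].

## Interface

Orientations are given as a rotation vector (axis times angle).
In Python, from bench import r gives the robot as it stands.
- The arm moves only by the tool carry_out, never from a script. Its argument "moves" is a list of rows, each a list of 5 numbers: the shift along the tool's x, y, z in m, then the turn about the tool's z in rad, then the finger opening in m, from 0 to 0.0854. In form: [[dx, dy, dz, roll, claw], ...]. A call has exactly 8 rows; each row is the pose to reach, as a shift and turn from the pose commanded when the call began, along the tool's axes at that moment; what a row does not reach only later rows make up. A row lasts 1/10 s, in which the tool goes at most 50 mm and 8.59 degrees, less where a joint would pass 70% of its speed; a pose out of reach is approached as far as the arm can. A call with a gripper value outside its range is refused whole. The fingers move at their own pace and stop on an object; "force" is the grip in N (left out, the last holds). Time passes only in rows, so rows that repeat a pose let the fingers close, or fill a call up. It gives the time, the measured TCP pose, the force, the opening and the grip force at its end, in the units of the state.
- r.get_obs(): the state, without advancing time (a new reading comes with each control period).
- r.grab_frame(name): name is "scene" or "top" or "wrist"; returns the picture (384x512x3 uint8, red, green, blue); there is no depth.
- r.calibration(name): a dict with "fx", "fy", "cx", "cy" (pixels), "rvec" (rotation vector, rad) and "tvec" (3), from world to camera coordinates, as OpenCV has them. Camera axes: x right, y down, z forward; pixel columns grow to the right and rows downward; lengths in m; the calibration is good to about 2 mm. A picture is of the moment at which its call begins: read the wrist's pose just before it. calibration takes no time and is no camera call; for the wrist camera it gives the pose at the moment of the call.
- r.hand_in(): hands the job in; it is judged then, once.
The state is a dict: "clock": time; "joints": joint angles; "qvel": joint speeds; "tau": joint torques, N m; "tcp_pos": TCP position; "orientation": TCP orientation; "contact_force": force on the tool from outside, world axes, zero at the start; "moment": the same for the moment, N m; "grip_width": finger opening in m; "gripper_force": force on a finger pad.
Only numpy, scipy, OpenCV 4.12 (cv2) and the standard library are available. Lean on these libraries where they do the work, as an engineer would, in place of code of your own. Each camera call takes 0.05 s, during which the arm holds its last target. There are 200 camera calls.

## Task

Get the bobbin winder going: first hang the small plywood caddy by the hand slot in its upright board on the steel hook at the front of the winder, centred so that it hangs level and still when you let go. Then, with the key on the grey switch box, turn clockwise all the way to start, hold it there for about half a second, and let it spring back to run, the middle position. Leave the other things on the table where they are.

Things in the scene. Friction and masses are not known exactly. Their poses are not given: they have to be found in the camera images.
- caddy: loose plywood caddy, 120 to 225 g: open tray 90 mm (x) by 100 mm (y), 40 mm high, with an upright handle board across its middle, 10 mm thick (x), 76 mm wide (y), its top 134 mm above the underside. A hand slot goes through the board along x: 44 mm wide (y), from 46 to 80 mm above the underside; solid above. +x and -x sides are alike. Origin: centre of the underside, z up
- caddy_center (a point): on the caddy's centre line, half-way up: 67 mm above its underside and 67 mm below the board's top; axes as the caddy's. The place to pinch is higher: the solid part of the board over the slot, from above, across its 10 mm thickness (x)
- slot_top (a point): middle of the upper edge of the caddy's hand slot, 80 mm above the caddy's underside, 54 mm below the board's top; axes as the caddy's. This edge is what rests on the hook
- hook_seat (a point): where the slot's upper edge is to rest: top of the hook's bar, 154 mm above the table. x points level along the bar from its tip to the winder, z up. The bar is flat, straight and level, 12 mm wide, 8 mm thick. Its upturned tip, rising 12 mm above the bar's top, begins 17 mm and ends 26 mm from here to the -x side. The caddy's slot goes on over the tip, moving along +x, with the board square to x
- winder: bobbin winder, fixed: white housing 150 mm deep (x), 170 mm wide (y), 185 mm high, origin under its centre, front face at -x. The hook comes straight out of the middle of its front; hook_seat is 75 mm in front of the face. Under the hook a metal chute sticks out 25 mm. On top, 45 mm and more behind the face, stand a spindle and a thread cone reaching 290 mm above the table
- key (a joint): angle of the key, rad: 0 off, 0.6 run, 1.2 start (hard stop); grows as it turns clockwise seen from above. It starts near off. Off to run: light friction only (0.03 N m), it stays where left. Beyond run a spring pushes back (0.07 N m at run, 0.16 at start), so on release from start the key goes back to run by itself and stays
- key_grip (a point): centre of the key's head, on its vertical turning axis, 89 mm above the table: a black flat upright head 34 mm long (x), 9 mm thick (y), 30 mm high (15 mm above and below this point). The axes turn with the key; at key angle 0 they are those of the switch box
- keybox: grey switch box, fixed: 110 mm (x) by 150 mm (y), 60 mm high, origin under its centre. The key stands on its top 25 mm to the -y side of the middle, in a flat collar up to 8 mm high. A low round dial (12 mm high, not used) lies 73 mm from the key to the +y side
- spool_wide: loose thread spool, 42 mm across, 34 mm high; origin under its centre; a bystander, leave alone
- spool_tall: loose thread spool, 32 mm across, 48 mm high; origin under its centre; a bystander
- tin: round lidded tin, 140 mm across, 62 mm high; origin under its centre; a bystander
- pin_box: open clear box 80 by 110 by 28 mm; origin under its centre; a bystander
- ruler: flat ruler 300 mm (its x) by 32 mm by 4 mm; origin under its centre; a bystander
- thread_cone: cone of thread, 60 mm across at the foot, 95 mm high; origin under its centre; a bystander
- tape_roll: ring-shaped roll of tape lying flat, 66 mm across, 20 mm high; origin under its centre; a bystander
Mind the look-alikes: they are no part of the job. There is more than one size of the caddy; the job needs the smaller. There is more than one size of the keybox; the job needs the larger.

How it is judged:
On the way, in this order (a step that is already met when the one before it is completed fails the run):
1. the caddy hangs by its slot on the hook, let go (x of slot_top in the frame of hook_seat between -0.016 and 0.04 m and z of slot_top in the frame of hook_seat between -0.006 and 0.008 m and y of slot_top in the frame of hook_seat between -0.02 and 0.02 m and angle between slot_top's own z axis and vertical below 0.35 rad and contact force between caddy and the fingers below 0.1 N), for 0.3 s.
2. the key is turned to start and held there (value of joint key above 1.08 rad), for 0.3 s.
At the end, for the whole second after the job is handed in: The caddy, let go, hangs still by its slot's upper edge on the hook behind the upturned tip (edge within 6 mm below to 8 mm above the bar's top, 20 mm sideways, 16 mm towards the tip or 40 mm towards the winder of hook_seat; lean under 0.35 rad); the key rests at run (0.4 to 0.8 rad) (all of step 1 and linear speed of caddy below 0.03 m/s and value of joint key between 0.4 and 0.8 rad and velocity of joint key between -0.1 and 0.1 rad/s); the robot touches nothing.
It fails at once if a bystander is pushed more than 30 mm from its place (distance of any of spool_wide, spool_tall, tin, pin_box, ruler, thread_cone, tape_roll from where it was at the start of the episode above 0.03 m).
It also fails if it takes over 61 s, if anything falls off the work surface, if the arm or the gripper's body presses on something with over 40 N, if the wrist force passes 120 N, or if a joint passes its speed limit or range.

## Working session

There is one attempt and no reset: what is moved stays moved. The work goes in short steps, Python scripts to look and compute and a tool call to move; the robot and the scene stay as the last step left them, time stands still between calls to the robot, and variables do not carry over. Pictures are saved under pics/ and viewed, at most 10 in all, crops included, and the job is handed in when it is done.

Besides the shell and the picture viewer there is one more tool, called in YAML: its name, and indented under it one key for each argument. carry_out: Moves the arm, as the interface text tells. Its arguments: {"type":"object","properties":{"moves":{"type":"array","items":{"type":"array","items":{"type":"number"}}},"force":{"type":"number"}},"required":["moves"]}

```bash
mkdir -p pics; ls
cat > h.py <<'E'
import numpy as np, cv2
from scipy.spatial.transform import Rotation as R
from bench import r
def cam(n):
    c=r.calibration(n); K=np.array([[c['fx'],0,c['cx']],[0,c['fy'],c['cy']],[0,0,1]])
    return K,R.from_rotvec(np.array(c['rvec']).ravel()).as_matrix(),np.array(c['tvec']).ravel()
def ray(c,uv):
    K,M,t=c; return -M.T@t, M.T@np.linalg.inv(K)@np.array([uv[0],uv[1],1.])
def plane(c,uv,z):
    o,d=ray(c,uv); return o+d*(z-o[2])/d[2]
def proj(c,p):
    K,M,t=c; q=K@(M@np.array(p)+t); return q[:2]/q[2]
def state():
    o=r.get_obs(); print('t',o['clock'],'tcp',np.round(o['tcp_pos'],4),'rv',np.round(o['orientation'],3),'w',o['grip_width'],'F',np.round(o['contact_force'],2)); return o
def totool(dp):
    return R.from_rotvec(r.get_obs()['orientation']).as_matrix().T@np.array(dp)
E
python3 - <<'E'
from h import *
state()
for n in ['scene','top']:
    im=r.grab_frame(n); cv2.imwrite(f'pics/{n}0.png',im[:,:,::-1]); c=cam(n); print(n,c[0][0,0],-c[1].T@c[2],c[1][2])
E
```

```text
pics
t 0.0 tcp [ 0.2713 -0.6178  0.4037] rv [-3.073e+00 -6.450e-01  1.000e-03] w 0.08564073347032301 F [ 1.09 -0.01  0.76]
scene 348.29652232767774 [1.28364829 0.28025889 0.7693245 ] [-0.72192066 -0.27436472 -0.63525944]
top 421.5453940969119 [ 0.4289051  -0.01797965  1.60400293] [ 0.0740251   0.01220955 -0.99718163]
```

View pics/scene0.png

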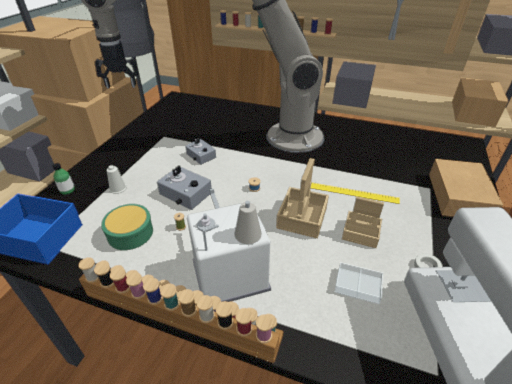

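View pics/top0.png

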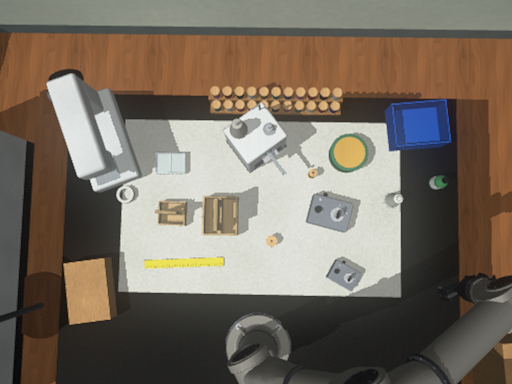

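The scene shows two candidate caddies: small at top (172,212) and large at (221,215). There are two switch boxes: large at top (330,211) and small at (345,274). The winder is at top (255,137), with its hook pointing to about (282,172). I choose the small caddy and the large box, and check both in one close crop.

Run:
```python
from h import *
im=cv2.imread('pics/top0.png')
def crop(u,v,w,h,s): return cv2.resize(im[v:v+h,u:u+w],None,fx=s,fy=s,interpolation=cv2.INTER_CUBIC)
a=crop(150,185,95,60,4); b=crop(300,185,95,60,4); d=crop(215,100,110,85,4)
H=np.zeros((600,800,3),np.uint8)
H[:240,:380]=a; H[:240,400:780]=b; H[250:590,:440]=d
cv2.imwrite('pics/c1.png',H)
c=cam('top')
for n,uv,z in [('caddyS',(172,212),.04),('caddyL',(221,215),.04),('boxL',(330,211),.06),('winder',(255,137),.185),('hooktip',(284,173),.16)]: print(n,plane(c,uv,z))
```

```text
caddyS [0.4909146  0.32787172 0.04      ]
caddyL [0.48304078 0.14511434 0.04      ]
boxL [ 0.50416249 -0.25576375  0.06      ]
winder [0.74627821 0.0205574  0.185     ]
hooktip [ 0.62760552 -0.08121592  0.16      ]
```

View pics/c1.png

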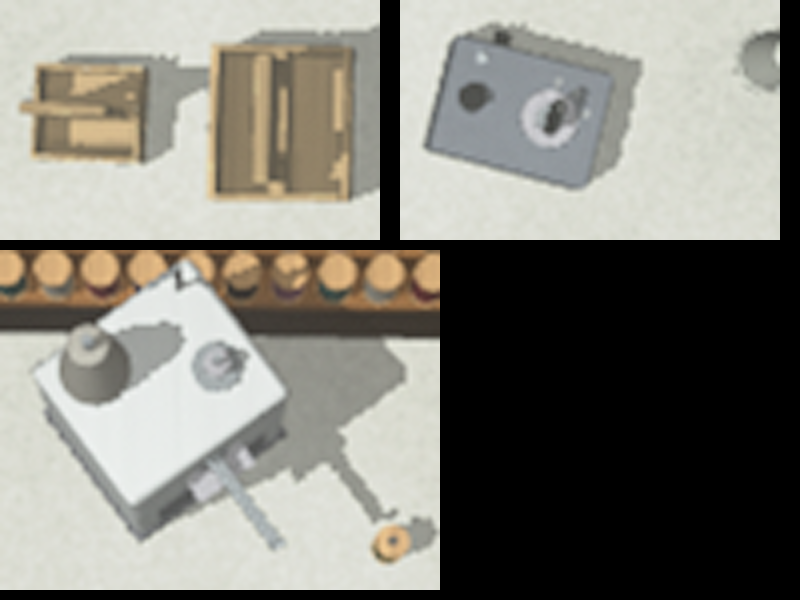

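Crop: the small caddy's board runs along image-horizontal (zoomed (22,105)-(137,97)). The large box has its key at zoomed (555,115) with the dial at (475,97), and the hook tip is at zoomed (282,545). The choice is confirmed. Next, the tool axes and wrist camera mount.

Run:
```python
from h import *
o=state(); T=R.from_rotvec(o['orientation']).as_matrix(); print(np.round(T,3))
c=cam('wrist'); p=-c[1].T@c[2]; print('cam in tool',T.T@(p-o['tcp_pos']),'rot',np.round(T.T@c[1].T,3),c[0][0,0])
c=cam('top')
tip=plane(c,(285.5,173.7),.16); b=plane(c,(268.7,153),.154); d=b-tip; print('hook',tip,b,np.degrees(np.arctan2(d[1],d[0])))
key=plane(c,(300+(555-400)/4,185+115/4),.104); dial=plane(c,(300+75/4,185+97/4),.072); print(key,dial)
s=plane(c,(150+20/4,185+105/4),.134);e=plane(c,(150+113/4,185+101/4),.134);print(s,e)
for t in ([.47,-.24,.45],[.5,.3,.45]): print(totool(np.array(t)-o['tcp_pos']))
```

```text
t 0.1 tcp [ 0.2713 -0.6178  0.4038] rv [-3.073e+00 -6.450e-01  1.000e-03] w 0.08534412089713414 F [-0.34  0.07 -0.32]
[[ 0.916  0.402 -0.001]
 [ 0.402 -0.916  0.001]
 [-0.    -0.002 -1.   ]]
cam in tool [0.07670173 0.00041417 0.02984886] rot [[-0.001 -0.954 -0.301]
 [ 1.    -0.002  0.   ]
 [-0.001 -0.301  0.954]] 330.00761450961534
hook [ 0.62526144 -0.08641926  0.16      ] [ 0.69757909 -0.02732565  0.154     ] 39.253619111276414
[ 0.49279822 -0.28006748  0.104     ] [ 0.509209   -0.21308949  0.072     ]
[0.48874374 0.36678687 0.134     ] [0.49370111 0.28538605 0.134     ]
[ 0.33381069 -0.26611248 -0.04576738]
[ 0.57839147 -0.7484813  -0.04501816]
```

carry_out:
  moves:
    - [0.04, -0.03, -0.01, 0, 0.085]
    - [0.08, -0.065, -0.02, 0, 0.085]
    - [0.12, -0.1, -0.03, 0, 0.085]
    - [0.16, -0.13, -0.045, 0, 0.085]
    - [0.2, -0.16, -0.045, 0, 0.085]
    - [0.24, -0.195, -0.045, 0, 0.085]
    - [0.28, -0.225, -0.045, 0, 0.085]
    - [0.32, -0.255, -0.045, 0, 0.085]

```text
clock: 0.9
tcp_pos: [0.4553, -0.2662, 0.4496]
orientation: [3.075, 0.645, -0.0]
contact_force: [1.2, -0.3, 0.0]
grip_width: 0.0847
gripper_force: 0.0
```

Run:
```python
from h import *
o=state(); c=cam('wrist'); im=r.grab_frame('wrist'); cv2.imwrite('pics/w1.png',im[:,:,::-1]); np.savez('pics/w1.npz',K=c[0],M=c[1],t=c[2])
for p in ([.4928,-.280,.104],[.509,-.213,.072],[.625,-.086,.16],[.4928,-.28,.068]): print(proj(c,p))
print(totool(np.array([.5,.3,.45])-o['tcp_pos']))
```

```text
t 0.9 tcp [ 0.4553 -0.2662  0.4496] rv [ 3.075  0.645 -0.   ] w 0.08468375641725907 F [ 1.25 -0.27  0.04]
[286.12582224 135.86275411]
[230.25591043  89.79427411]
[  98.45550115 -174.89512807]
[283.31771532 130.70867999]
[ 0.27416347 -0.49739165  0.00230112]
```

View pics/w1.png

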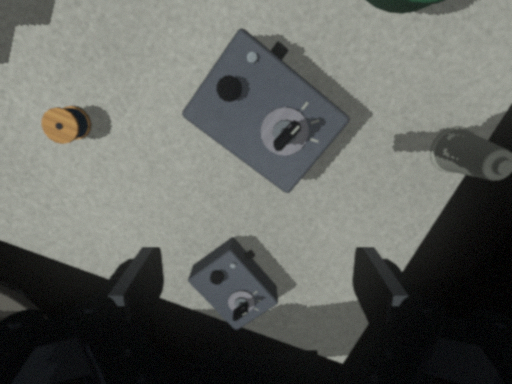

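The wrist view shows the large box (corners (240,30), (350,117), (290,192), (184,115)) with its key at (287,135), matching the prediction of (286,136), and the dial at (230,88). Now to the hook.

Run:
```python
from h import *
d=np.load('pics/w1.npz'); c=(d['K'],d['M'],d['t'])
P=[plane(c,u,.06) for u in ((240,30),(350,117),(290,192),(184,115))]
P=np.array(P);print(P,P.mean(0),[np.linalg.norm(P[i]-P[i-1]) for i in range(4)])
e=P[3]-P[0]; print('box yaw x', np.degrees(np.arctan2(-e[1],-e[0])))
a,b=plane(c,(278,147),.104),plane(c,(299,126),.104); print('key',a,b,np.degrees(np.arctan2((b-a)[1],(b-a)[0])))
print(totool(np.array([.6,-.06,.46])-r.get_obs()['tcp_pos']))
```

```text
[[ 0.56507837 -0.19957521  0.06      ]
 [ 0.53390584 -0.34030697  0.06      ]
 [ 0.43163284 -0.31757424  0.06      ]
 [ 0.46468129 -0.176664    0.06      ]] [ 0.49882458 -0.2585301   0.06      ] [np.float64(0.10297814138688687), np.float64(0.1441428258525677), np.float64(0.10476899878512003), np.float64(0.14473388179127347)]
box yaw x -12.855099704708717
key [ 0.47991541 -0.27736747  0.104     ] [ 0.50614936 -0.28721923  0.104     ] -20.5829108216012
[ 0.20907929 -0.12233091 -0.00895521]
```

carry_out:
  moves:
    - [0.035, -0.018, 0, 0, 0.085]
    - [0.07, -0.036, 0, 0, 0.085]
    - [0.105, -0.054, 0, 0, 0.085]
    - [0.14, -0.072, 0, 0, 0.085]
    - [0.175, -0.09, 0, 0, 0.085]
    - [0.21, -0.11, 0, 0, 0.085]
    - [0.22, -0.13, 0, 0, 0.085]
    - [0.22, -0.13, 0, 0, 0.085]

```text
clock: 1.75
tcp_pos: [0.6047, -0.0563, 0.4491]
orientation: [-3.07, -0.655, 0.001]
contact_force: [-0.7, 0.0, -0.1]
grip_width: 0.0849
gripper_force: 0.0
```

Run:
```python
from h import *
o=state(); c=cam('wrist'); im=r.grab_frame('wrist'); cv2.imwrite('pics/w2.png',im[:,:,::-1]); np.savez('pics/w2.npz',K=c[0],M=c[1],t=c[2])
print(proj(c,[.625,-.086,.16]),proj(c,[.6976,-.0273,.154]))
print(totool(np.array([.48,.3,.45])-o['tcp_pos']))
```

```text
t 1.75 tcp [ 0.6047 -0.0563  0.4491] rv [-3.07e+00 -6.55e-01  1.00e-03] w 0.08489763279558002 F [-0.74  0.02 -0.05]
[301.69350828 174.03172972] [273.32968106  55.46454961]
[ 0.03045826 -0.37623622 -0.00060579]
```

View pics/w2.png

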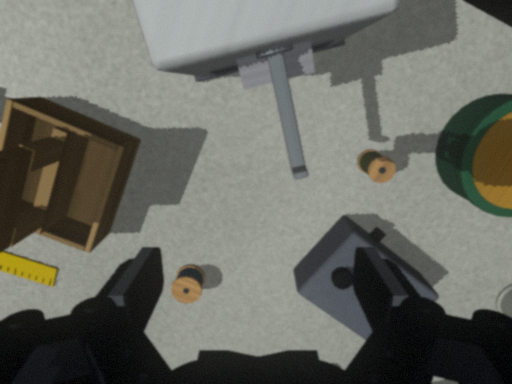

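The hook bar runs from (274,55) to its tip at (300,175), with a dark tip at (300,172), agreeing with the top view's prediction. I'll fit the bar's centre line by mask.

Run:
```python
from h import *
im=cv2.imread('pics/w2.png'); d=np.load('pics/w2.npz'); c=(d['K'],d['M'],d['t'])
roi=im[40:190,250:330].astype(int)
m=((roi[:,:,0]-roi[:,:,2])>6)&(roi.max(2)<190)
rows=[]
for v in range(95,186,4):
    x=np.flatnonzero(m[v-40]); print(v,(x.min()+250,x.max()+250,len(x)) if len(x) else None, end='; ')
    if len(x) and 95<=v<=160: rows.append([x.mean()+250.,v])
rows=np.array(rows,np.float32); p=np.polyfit(rows[:,1],rows[:,0],1)
A,B=[plane(c,(np.polyval(p,v),v),.154)for v in(95,160)]
D=(B-A)/np.linalg.norm(B-A); print('\nyaw',np.degrees(np.arctan2(-D[1],-D[0])))
for v in(162,165,168): print('inner@.154',v,plane(c,(np.polyval(p,v),v),.154))
for v in(172,175,178): print('outer@.166',v,plane(c,(np.polyval(p,v),v),.166))
cv2.imwrite('pics/c2.png',cv2.resize(im[30:200,230:340],None,fx=4,fy=3.5,interpolation=cv2.INTER_CUBIC))
```

```text
95 (np.int64(276), np.int64(289), 14); 99 (np.int64(277), np.int64(289), 13); 103 (np.int64(279), np.int64(289), 11); 107 (np.int64(280), np.int64(291), 11); 111 (np.int64(280), np.int64(291), 12); 115 (np.int64(281), np.int64(293), 12); 119 (np.int64(283), np.int64(294), 9); 123 (np.int64(283), np.int64(294), 10); 127 (np.int64(285), np.int64(296), 12); 131 (np.int64(285), np.int64(296), 11); 135 (np.int64(285), np.int64(297), 13); 139 (np.int64(286), np.int64(297), 10); 143 (np.int64(289), np.int64(298), 8); 147 (np.int64(287), np.int64(298), 11); 151 (np.int64(289), np.int64(299), 11); 155 (np.int64(290), np.int64(300), 10); 159 (np.int64(291), np.int64(301), 10); 163 (np.int64(293), np.int64(302), 9); 167 None; 171 None; 175 (np.int64(295), np.int64(305), 10); 179 None; 183 None; 
yaw 37.23686937813334
inner@.154 162 [ 0.63126276 -0.07888444  0.154     ]
inner@.154 165 [ 0.6291916  -0.08045863  0.154     ]
inner@.154 168 [ 0.6271088  -0.08204167  0.154     ]
outer@.166 172 [ 0.62659921 -0.08150112  0.166     ]
outer@.166 175 [ 0.62458435 -0.08303253  0.166     ]
outer@.166 178 [ 0.62255806 -0.08457262  0.166     ]
```

View pics/c2.png

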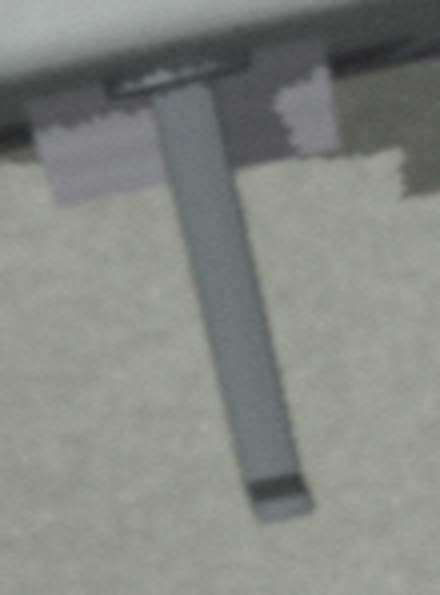

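carry_out:
  moves:
    - [0, -0.045, 0, 0, 0.085]
    - [0, -0.09, 0, 0, 0.085]
    - [0, -0.135, 0, 0, 0.085]
    - [0, -0.18, 0, 0, 0.085]
    - [0, -0.225, 0, 0, 0.085]
    - [0, -0.27, 0, 0, 0.085]
    - [0, -0.31, 0, 0, 0.085]
    - [0, -0.34, 0, 0, 0.085]

```text
clock: 2.6
tcp_pos: [0.4666, 0.2512, 0.4498]
orientation: [3.074, 0.645, 0.0]
contact_force: [0.7, -0.2, 0.3]
grip_width: 0.0847
gripper_force: 0.0
```

Run:
```python
from h import *
o=state(); c=cam('wrist'); im=r.grab_frame('wrist'); cv2.imwrite('pics/w3.png',im[:,:,::-1]); np.savez('pics/w3.npz',K=c[0],M=c[1],t=c[2])
for z in (.134,.04):print(proj(c,[.491,.326,z]))
```

```text
t 2.6 tcp [0.4666 0.2512 0.4498] rv [3.074 0.645 0.   ] w 0.08470631470331387 F [ 0.65 -0.17  0.3 ]
[187.73522273 113.64205192]
[204.62081698 106.3210592 ]
```

View pics/w3.png

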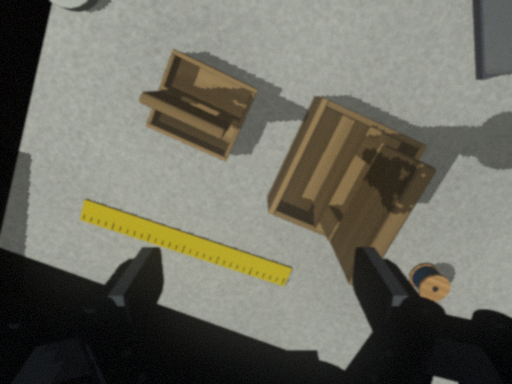

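The hook crop shows the inner face of the tip at full-image (298,166) and the outer edge at (300.5,178). The bar's root is at (276,57). In w3 the small caddy's tray corners are (175,51), (256,90), (227,158), (148,125). Its board top runs from (142,97) to about (223,133).

Run:
```python
from h import *
d=np.load('pics/w2.npz'); c=(d['K'],d['M'],d['t'])
A,B=plane(c,(276.2,57.1),.154),plane(c,(298.1,165.7),.154); D=A-B; print('hook',A,B,np.linalg.norm(D),np.degrees(np.arctan2(D[1],D[0])))
D/=np.linalg.norm(D); print('seat',B+.017*D, plane(c,(300.5,178),.166)+.026*D)
d=np.load('pics/w3.npz'); c=(d['K'],d['M'],d['t'])
P=np.array([plane(c,u,.04) for u in ((175,51),(256,90),(227,158),(148,125))])
print(P,P.mean(0),[np.linalg.norm(P[i]-P[i-1]) for i in range(4)])
for a,b in ((0,3),(1,2),(0,1),(3,2)): e=P[a]-P[b]; print(np.degrees(np.arctan2(e[1],e[0])))
a,b=plane(c,(142,97),.134),plane(c,(223,133),.134); print(a,b,(a+b)/2,np.linalg.norm(a-b),np.degrees(np.arctan2(*(a-b)[1::-1])))
im=cv2.imread('pics/w3.png'); cv2.imwrite('pics/c3.png',cv2.resize(im[40:165,130:265],None,fx=5,fy=4.5,interpolation=cv2.INTER_CUBIC))
```

```text
hook [ 0.69743908 -0.0297436   0.154     ] [ 0.62902513 -0.08154123  0.154     ] 0.08581062495704327 37.130122357035766
seat [ 0.64257866 -0.07127957  0.154     ] [ 0.64355694 -0.06948342  0.166     ]
[[0.53211536 0.3754494  0.04      ]
 [0.53013198 0.28026084 0.04      ]
 [0.44627857 0.28089736 0.04      ]
 [0.44581176 0.37770482 0.04      ]] [0.48858442 0.3285781  0.04      ] [np.float64(0.08633306869355416), np.float64(0.09520922591952163), np.float64(0.08385583249299759), np.float64(0.09680858487703363)]
-1.4969982893720344
-0.43491652527740293
88.8063403445868
90.27627959862564
[0.48852547 0.3656906  0.134     ] [0.48777246 0.29249935 0.134     ] [0.48814896 0.32909498 0.134     ] 0.07319512193617476 89.41055356930643
```

View pics/c3.png

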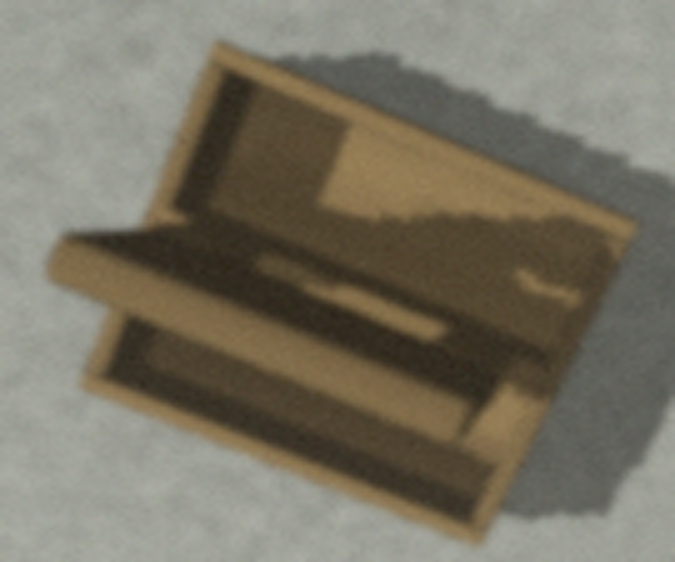

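The caddy crop confirms the board's top edge from full-image (141,97) to (226,131). Its centre is about (0.489,0.328) at yaw ≈ 0°.

Run:
```python
from h import *
o=state(); print(np.round(o['joints'],3)); print(totool(np.array([.489,.328,.35])-o['tcp_pos']))
T=R.from_rotvec(o['orientation']).as_matrix(); print(np.degrees(np.arctan2(T[1,1],T[0,1])))
```

```text
t 2.65 tcp [0.4644 0.2556 0.45  ] rv [-3.07  -0.653 -0.   ] w 0.08510887909684738 F [-2.11  4.79  0.51]
[-0.211  0.233 -0.479  1.821  0.116  1.115 -1.881]
[ 0.05190142 -0.05581179  0.10020069]
-65.96744242244338
```

carry_out:
  moves:
    - [0.02, -0.02, 0.01, -0.145, 0.085]
    - [0.04, -0.04, 0.02, -0.29, 0.085]
    - [0.052, -0.056, 0.03, -0.435, 0.085]
    - [0.052, -0.056, 0.04, -0.58, 0.085]
    - [0.052, -0.056, 0.05, -0.725, 0.085]
    - [0.052, -0.056, 0.06, -0.87, 0.085]
    - [0.052, -0.056, 0.07, -1.015, 0.085]
    - [0.052, -0.056, 0.08, -1.152, 0.085]

```text
clock: 3.45
tcp_pos: [0.4938, 0.3206, 0.369]
orientation: [2.223, 2.218, -0.002]
contact_force: [0.4, -0.8, 0.0]
grip_width: 0.0853
gripper_force: 0.0
```

Run:
```python
from h import *
o=state(); c=cam('wrist'); im=r.grab_frame('wrist'); cv2.imwrite('pics/w4.png',im[:,:,::-1]); np.savez('pics/w4.npz',K=c[0],M=c[1],t=c[2])
print(proj(c,[.489,.366,.134]),proj(c,[.489,.29,.134]))
T=R.from_rotvec(o['orientation']).as_matrix(); print(np.degrees(np.arctan2(T[1,1],T[0,1])))
print(totool(np.array([.489,.328,.27])-r.get_obs()['tcp_pos']))
```

```text
t 3.45 tcp [0.4938 0.3206 0.369 ] rv [ 2.223e+00  2.218e+00 -2.000e-03] w 0.08531220665675768 F [ 0.44 -0.83  0.02]
[249.80138246 135.04585786] [250.97125794 245.30617692]
-0.11041478494690192
[ 0.00824601 -0.00429131  0.09711729]
```

View pics/w4.png

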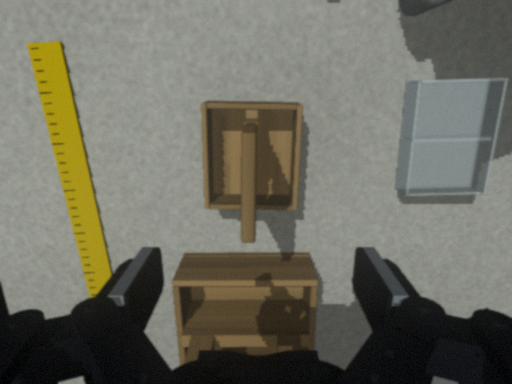

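Board top is at (250,125)-(248,242), within 2-3 px of the prediction. Descend partway and let it settle.

carry_out:
  moves:
    - [0.0, 0, 0.02, 0, 0.085]
    - [0.0, 0, 0.04, 0, 0.085]
    - [0.0, 0, 0.04, 0, 0.085]
    - [0.0, 0, 0.04, 0, 0.085]
    - [0, 0, 0.04, 0, 0.085]
    - [0, 0, 0.04, 0, 0.085]
    - [0, 0, 0.04, 0, 0.085]
    - [0, 0, 0.04, 0, 0.085]

```text
clock: 4.3
tcp_pos: [0.4927, 0.3229, 0.3302]
orientation: [2.227, 2.216, 0.001]
contact_force: [0.1, 1.1, -0.6]
grip_width: 0.0852
gripper_force: 0.0
```

Run:
```python
from h import *
o=state()
T=R.from_rotvec(o['orientation']).as_matrix(); print(np.degrees(np.arctan2(T[1,1],T[0,1])))
print(totool(np.array([.488,.327,.27])-r.get_obs()['tcp_pos']),o['joints'])
```

```text
t 4.3 tcp [0.4927 0.3229 0.3302] rv [2.227e+00 2.216e+00 1.000e-03] w 0.0851639170629053 F [ 0.08  1.06 -0.59]
-0.2946395386666048
[ 0.00404169 -0.00471609  0.0601742 ] [-0.18942229  0.49873523 -0.65464499  1.80292499  0.36323306  0.96209854
 -1.00146705]
```

carry_out:
  moves:
    - [0.004, -0.005, 0.015, 0, 0.085]
    - [0.004, -0.005, 0.03, 0, 0.085]
    - [0.004, -0.005, 0.045, 0, 0.085]
    - [0.004, -0.005, 0.06, 0, 0.085]
    - [0.004, -0.005, 0.06, 0, 0.085]
    - [0.004, -0.005, 0.06, 0, 0.03]
    - [0.004, -0.005, 0.06, 0, 0.0]
    - [0.004, -0.005, 0.06, 0, 0.0]
  force: 50

```text
clock: 5.1
tcp_pos: [0.4879, 0.3271, 0.2704]
orientation: [2.227, 2.216, 0.002]
contact_force: [-0.0, 0.4, -0.2]
grip_width: 0.0435
gripper_force: 0.0
```

carry_out:
  moves:
    - [0, 0, 0, 0, 0]
    - [0, 0, 0, 0, 0]
    - [0, 0, 0, 0, 0]
    - [0, 0, 0, 0, 0]
    - [0, 0, 0, 0, 0]
    - [0, 0, -0.01, 0, 0]
    - [0, 0, -0.02, 0, 0]
    - [0, 0, -0.03, 0, 0]
  force: 50

```text
clock: 5.9
tcp_pos: [0.4875, 0.3269, 0.3005]
orientation: [-2.227, -2.216, 0.0]
contact_force: [0.6, 0.5, -1.6]
grip_width: 0.0094
gripper_force: 48.7
```

carry_out:
  moves:
    - [0, 0, -0.03, 0, 0]
    - [0, 0, -0.065, 0, 0]
    - [0, 0, -0.1, 0, 0]
    - [0, 0, -0.135, 0, 0]
    - [0, 0, -0.165, 0, 0]
    - [-0.01, 0, -0.185, -0.03, 0]
    - [-0.03, 0.005, -0.19, -0.1, 0]
    - [-0.06, 0.012, -0.19, -0.17, 0]
  force: 70

```text
clock: 6.7
tcp_pos: [0.4983, 0.2682, 0.4921]
orientation: [2.022, 2.403, 0.006]
contact_force: [0.8, -0.1, -2.3]
grip_width: 0.0093
gripper_force: 71.5
```

Run:
```python
from h import *
o=state()
T=R.from_rotvec(o['orientation']).as_matrix(); print(np.degrees(np.arctan2(T[1,1],T[0,1])))
print(totool(np.array([.591,-.110,.49])-o['tcp_pos']),o['joints'])
```

```text
t 6.7 tcp [0.4983 0.2682 0.4921] rv [2.022 2.403 0.006] w 0.009300521473828424 F [ 0.78 -0.08 -2.26]
9.842676363708117
[-0.38844502  0.0266996   0.00136483] [-0.01171588  0.3066775  -0.73709788  1.6741698   0.21608705  1.24060648
 -0.62358988]
```

carry_out:
  moves:
    - [-0.035, 0.003, 0, -0.06, 0]
    - [-0.075, 0.006, 0, -0.12, 0]
    - [-0.115, 0.009, 0, -0.18, 0]
    - [-0.155, 0.012, 0, -0.24, 0]
    - [-0.195, 0.015, 0, -0.3, 0]
    - [-0.235, 0.018, 0, -0.36, 0]
    - [-0.275, 0.021, 0, -0.42, 0]
    - [-0.315, 0.024, 0, -0.483, 0]

```text
clock: 7.5
tcp_pos: [0.5745, -0.0414, 0.4905]
orientation: [1.394, 2.814, 0.0]
contact_force: [0.1, -0.1, -1.8]
grip_width: 0.0091
gripper_force: 71.4
```

Run:
```python
from h import *
o=state()
T=R.from_rotvec(o['orientation']).as_matrix(); print(np.degrees(np.arctan2(T[1,1],T[0,1])))
print(totool(np.array([.591,-.110,.46])-o['tcp_pos']),o['joints'])
```

```text
t 7.5 tcp [ 0.5745 -0.0414  0.4905] rv [1.394 2.814 0.   ] w 0.009070472869298168 F [ 0.13 -0.08 -1.76]
37.28943232316179
[-0.06452184 -0.02845044  0.03055362] [ 0.50141745  0.31576001 -0.67719068  1.65524848  0.20732644  1.24301222
  0.43218112]
```

Run:
```python
from h import *
o=state(); print(totool(np.array([.5675,-.128,.40])-o['tcp_pos']))
```

```text
t 7.5 tcp [ 0.5745 -0.0414  0.4905] rv [1.394 2.814 0.   ] w 0.009070472869298168 F [ 0.13 -0.08 -1.76]
[-0.0645698  -0.05807831  0.09054059]
```

carry_out:
  moves:
    - [-0.025, -0.022, 0, 0, 0]
    - [-0.05, -0.045, 0, 0, 0]
    - [-0.065, -0.058, 0.01, 0, 0]
    - [-0.065, -0.058, 0.035, 0, 0]
    - [-0.065, -0.058, 0.06, 0, 0]
    - [-0.065, -0.058, 0.085, 0, 0]
    - [-0.065, -0.058, 0.09, 0, 0]
    - [-0.065, -0.058, 0.09, 0, 0]

```text
clock: 8.3
tcp_pos: [0.5675, -0.1267, 0.3997]
orientation: [-1.398, -2.812, 0.0]
contact_force: [0.2, 0.8, -1.1]
grip_width: 0.0092
gripper_force: 71.3
```

Run:
```python
from h import *
o=state(); c=cam('wrist'); im=r.grab_frame('wrist'); cv2.imwrite('pics/w5.png',im[:,:,::-1]); np.savez('pics/w5.npz',K=c[0],M=c[1],t=c[2])
T=R.from_rotvec(o['orientation']).as_matrix(); print(np.degrees(np.arctan2(T[1,1],T[0,1])))
s=np.array([.643,-.0705,.154]); x=np.array([np.cos(.6545),np.sin(.6545),0]); print('in hook x,y:',(o['tcp_pos']-s)@x,(o['tcp_pos']-s)@np.array([-x[1],x[0],0]))
for q in(-.017,.06): print(proj(c,s+q*x))
u=o['tcp_pos'][2]-.27; p=o['tcp_pos'].copy(); p[2]=u+.134; print(proj(c,p+T[:,0]*.038),proj(c,p-T[:,0]*.038))
print(totool(np.array([.5675,-.128,.363])-r.get_obs()['tcp_pos']),o['joints'])
```

```text
t 8.3 tcp [ 0.5675 -0.1267  0.3997] rv [-1.398 -2.812  0.   ] w 0.009241421119542242 F [ 0.23  0.78 -1.14]
37.14308213910289
in hook x,y: -0.0941337394638957 0.0013428905641818673
[369.7750577  200.38423517]
[480.97012906 199.62494067]
[258.9927791  201.70545015] [259.05515365 375.55400269]
[-0.00078782 -0.00121181  0.03775004] [ 0.59754402  0.3968094  -0.62265135  1.7567971   0.25910098  1.07224418
  0.5346256 ]
```

View pics/w5.png

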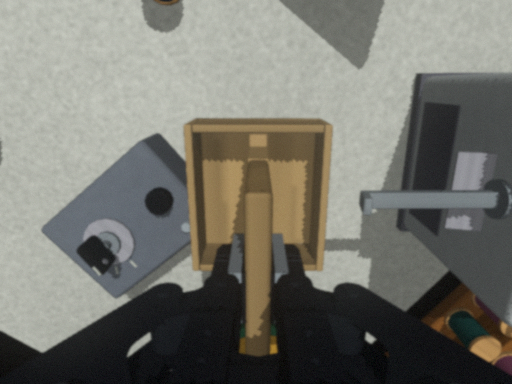

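Picture w5 shows the tip of the bar at (370,201) and its root at (490,199), as predicted, so the bar's y and yaw are right. The tray rim corners are (186,122), (331,122), (325,270), (193,270), and the board top spans about (258,193)-(258,350). Next is the caddy's height in the hand, from those points.

Run:
```python
from h import *
im=cv2.imread('pics/w5.png'); d=np.load('pics/w5.npz'); K,M,t=c=(d['K'],d['M'],d['t'])
o=state(); T=R.from_rotvec(o['orientation']).as_matrix()
for u in (258,): print([tuple(int(a) for a in im[v,u]) for v in range(150,215,4)],'\n',[tuple(int(a) for a in im[v,u]) for v in range(310,372,4)])
print('row125',[int(im[125,u].sum()) for u in range(178,200,2)],[int(im[125,u].sum()) for u in range(320,340,2)])
print('col210',[int(im[v,210].sum()) for v in range(110,140,2)],[int(im[v,210].sum()) for v in range(250,280,2)])
tcp=o['tcp_pos']
for du in(0,-.01):
  for X,Y,Z in((.05,-.045,.04),(.05,.045,.04),(-.05,.045,.04),(-.05,-.045,.04),(.038,0,.134),(-.038,0,.134)):
    p=tcp+T[:,0]*X+T[:,1]*Y; p[2]=tcp[2]-.27+du+Z; print(du,(X,Y,Z),np.round(proj(c,p),1))
```

```text
t 8.35 tcp [ 0.568  -0.1266  0.4008] rv [1.398e+00 2.813e+00 1.000e-03] w 0.009189166346092063 F [ 0.21  0.54 -0.61]
[(68, 98, 116), (66, 97, 115), (69, 105, 125), (57, 81, 97), (52, 78, 93), (59, 86, 103), (56, 86, 102), (61, 89, 107), (54, 81, 100), (52, 84, 96), (53, 83, 100), (77, 116, 138), (82, 121, 142), (79, 118, 141), (78, 119, 142), (82, 121, 144), (81, 120, 144)] 
 [(79, 117, 139), (79, 116, 139), (75, 113, 135), (79, 117, 139), (76, 111, 132), (69, 104, 124), (75, 112, 135), (47, 68, 83), (44, 68, 80), (48, 71, 82), (46, 67, 82), (44, 65, 77), (22, 24, 24), (15, 15, 18), (12, 17, 15), (24, 21, 26)]
row125 [549, 542, 524, 440, 390, 380, 331, 312, 353, 364, 349] [358, 344, 292, 367, 384, 401, 471, 536, 537, 531]
col210 [540, 548, 555, 540, 400, 284, 261, 304, 371, 382, 364, 250, 220, 223, 218] [254, 254, 244, 239, 238, 230, 229, 277, 368, 342, 299, 265, 238, 159, 84]
0 (0.05, -0.045, 0.04) [184.4 130.5]
0 (0.05, 0.045, 0.04) [334.3 130.3]
0 (-0.05, 0.045, 0.04) [324.5 275.9]
0 (-0.05, -0.045, 0.04) [194.2 276. ]
0 (0.038, 0, 0.134) [260.2 203.3]
0 (-0.038, 0, 0.134) [260.1 378.2]
-0.01 (0.05, -0.045, 0.04) [187.7 128.3]
-0.01 (0.05, 0.045, 0.04) [330.8 128.1]
-0.01 (-0.05, 0.045, 0.04) [321.8 268.2]
-0.01 (-0.05, -0.045, 0.04) [196.8 268.3]
-0.01 (0.038, 0, 0.134) [260.1 193.9]
-0.01 (-0.038, 0, 0.134) [260.  358.7]
```

Occlusion by the hand explains the near end of the board. The remaining points agree on a caddy about 3 mm along tool +x and about 1-2 mm lower than nominal. Lower to slot-over-tip height and centre.

carry_out:
  moves:
    - [-0.002, 0, 0.01, 0, 0]
    - [-0.0045, 0, 0.02, 0, 0]
    - [-0.0045, 0, 0.03, 0, 0]
    - [-0.0045, 0, 0.036, 0, 0]
    - [-0.0045, 0, 0.036, 0, 0]
    - [-0.0045, 0, 0.036, 0, 0]
    - [-0.0045, 0, 0.036, 0, 0]
    - [-0.0045, 0, 0.036, 0, 0]

```text
clock: 9.15
tcp_pos: [0.5706, -0.1304, 0.3642]
orientation: [1.398, 2.812, 0.0]
contact_force: [-0.1, 0.8, -2.3]
grip_width: 0.0095
gripper_force: 71.4
```

carry_out:
  moves:
    - [0, 0.01, 0, 0, 0]
    - [0, 0.02, 0, 0, 0]
    - [0, 0.03, 0, 0, 0]
    - [0, 0.04, 0, 0, 0]
    - [0, 0.05, 0, 0, 0]
    - [0, 0.06, 0, 0, 0]
    - [0, 0.06, 0, 0, 0]
    - [0, 0.06, 0, 0, 0]

```text
clock: 9.95
tcp_pos: [0.6183, -0.094, 0.3635]
orientation: [-1.398, -2.813, 0.0]
contact_force: [0.2, -1.1, -1.7]
grip_width: 0.009
gripper_force: 71.4
```

```bash
cat > hk.py <<'E'
from h import *
def hk():
    o=state(); T=R.from_rotvec(o['orientation']).as_matrix(); print(np.degrees(np.arctan2(T[1,1],T[0,1])))
    s=np.array([.643,-.0705,.154]); x=np.array([np.cos(.6545),np.sin(.6545),0]); print('in hook x,y:',(o['tcp_pos']-s)@x,(o['tcp_pos']-s)@np.array([-x[1],x[0],0]))
E
python3 -c "
from hk import *
hk()"
```

```text
t 9.95 tcp [ 0.6183 -0.094   0.3635] rv [-1.398 -2.813  0.   ] w 0.009014113077016304 F [ 0.23 -1.11 -1.69]
37.1513617648262
in hook x,y: -0.033888397647910865 -0.0036330108223422853
```

carry_out:
  moves:
    - [0, 0.005, 0, 0, 0]
    - [0, 0.01, 0, 0, 0]
    - [0, 0.015, 0, 0, 0]
    - [0, 0.02, 0, 0, 0]
    - [0, 0.025, 0, 0, 0]
    - [0, 0.031, 0, 0, 0]
    - [0, 0.031, 0, 0, 0]
    - [0, 0.031, 0, 0, 0]

```text
clock: 10.75
tcp_pos: [0.643, -0.0753, 0.3636]
orientation: [-1.398, -2.813, 0.0]
contact_force: [-0.6, -0.1, -1.9]
grip_width: 0.0091
gripper_force: 71.4
```

```bash
python3 -c "
from hk import *
hk()
im=r.grab_frame('wrist'); cv2.imwrite('pics/w6.png',im[:,:,::-1]); c=cam('wrist'); np.savez('pics/w6.npz',K=c[0],M=c[1],t=c[2])
"
```

```text
t 10.75 tcp [ 0.643  -0.0753  0.3636] rv [-1.398 -2.813  0.   ] w 0.00907792808560945 F [-0.64 -0.07 -1.91]
37.14519563551704
in hook x,y: -0.0028961573271876024 -0.0038480539011796705
```

carry_out:
  moves:
    - [0, 0, 0.004, 0, 0]
    - [0, 0, 0.008, 0, 0]
    - [0, 0, 0.011, 0, 0]
    - [0, 0, 0.014, 0, 0]
    - [0, 0, 0.016, 0, 0]
    - [0, 0, 0.016, 0, 0]
    - [0, 0, 0.016, 0, 0]
    - [0, 0, 0.016, 0, 0]
  force: 40

```text
clock: 11.6
tcp_pos: [0.6431, -0.0754, 0.3479]
orientation: [1.398, 2.813, 0.0]
contact_force: [-0.6, 0.6, -1.6]
grip_width: 0.0091
gripper_force: 71.5
```

carry_out:
  moves:
    - [0, 0, 0.0005, 0, 0]
    - [0, 0, 0.001, 0, 0]
    - [0, 0, 0.0015, 0, 0]
    - [0, 0, 0.002, 0, 0]
    - [0, 0, 0.0025, 0, 0]
    - [0, 0, 0.003, 0, 0]
    - [0, 0, 0.003, 0, 0]
    - [0, 0, 0.003, 0, 0]

```text
clock: 12.4
tcp_pos: [0.643, -0.0755, 0.3447]
orientation: [-1.399, -2.813, 0.0]
contact_force: [-0.2, 0.7, -1.4]
grip_width: 0.0086
gripper_force: 71.5
```

carry_out:
  moves:
    - [0, 0, 0.0005, 0, 0]
    - [0, 0, 0.001, 0, 0]
    - [0, 0, 0.001, 0, 0]
    - [0, 0, 0.0015, 0, 0]
    - [0, 0, 0.002, 0, 0]
    - [0, 0, 0.002, 0, 0]
    - [0, 0, 0.002, 0, 0]
    - [0, 0, 0.002, 0, 0]

```text
clock: 13.2
tcp_pos: [0.643, -0.0754, 0.3441]
orientation: [1.398, 2.812, -0.0]
contact_force: [-4.0, -0.6, 8.7]
grip_width: 0.0089
gripper_force: 73.2
```

carry_out:
  moves:
    - [0, 0, 0.0005, 0, 0]
    - [0, 0, 0.001, 0, 0]
    - [0, 0, 0.001, 0, 0]
    - [0, 0, 0.0015, 0, 0]
    - [0, 0, 0.002, 0, 0]
    - [0, 0, 0.002, 0, 0]
    - [0, 0, 0.002, 0, 0]
    - [0, 0, 0.002, 0, 0]

```text
clock: 14.0
tcp_pos: [0.643, -0.0753, 0.344]
orientation: [1.398, 2.811, -0.001]
contact_force: [-8.0, -1.6, 20.4]
grip_width: 0.0094
gripper_force: 74.9
```

carry_out:
  moves:
    - [0, 0, -0.002, 0, 0]
    - [0, 0, -0.0037, 0, 0]
    - [0, 0, -0.0037, 0, 0]
    - [0, 0, -0.0037, 0, 0.012]
    - [0, 0, -0.0037, 0, 0.015]
    - [0, 0, -0.0037, 0, 0.02]
    - [0, 0, -0.0037, 0, 0.03]
    - [0, 0, -0.0037, 0, 0.04]

```text
clock: 14.8
tcp_pos: [0.643, -0.0755, 0.3444]
orientation: [1.399, 2.813, 0.0]
contact_force: [0.3, 0.7, 0.0]
grip_width: 0.0398
gripper_force: 0.0
```

carry_out:
  moves:
    - [0, 0, 0, 0, 0.045]
    - [0, 0, 0, 0, 0.045]
    - [0, 0, 0, 0, 0.045]
    - [0, 0, 0, 0, 0.045]
    - [0, 0, 0, 0, 0.045]
    - [0, 0, -0.01, 0, 0.045]
    - [0, 0, -0.025, 0, 0.045]
    - [0, 0, -0.04, 0, 0.045]

```text
clock: 15.6
tcp_pos: [0.6431, -0.0754, 0.3862]
orientation: [1.398, 2.812, 0.001]
contact_force: [-0.6, -0.2, 0.2]
grip_width: 0.045
gripper_force: 0.0
```

Run:
```python
from hk import *
hk()
for n in('wrist','top'):
    im=r.grab_frame(n); cv2.imwrite(f'pics/{n}7.png',im[:,:,::-1])
    if n=='wrist':
        c=cam(n); np.savez('pics/w7.npz',K=c[0],M=c[1],t=c[2])
        s=np.array([.643,-.0705,.154]); x=np.array([np.cos(.6545),np.sin(.6545),0]); y=np.array([-x[1],x[0],0]);z=np.array([0,0,1])
        for X,Y,Z in((-.045,.05,.04),(.045,.05,.04),(.045,-.05,.04),(-.045,-.05,.04),(-.005,.038,.134),(.005,.038,.134),(0,-.038,.134)): print((X,Y,Z),np.round(proj(c,s+(X-.004)*x+Y*y+(Z-.08)*z),1))
        h=cv2.cvtColor(im,cv2.COLOR_RGB2HSV); m=cv2.inRange(h,(8,70,60),(25,255,255)); m[:90]=0
        n_,l,st,ce=cv2.connectedComponentsWithStats(m)
        for k in np.argsort(-st[1:,4])[:4]+1: print(st[k],ce[k])
```

```text
t 15.6 tcp [ 0.6431 -0.0754  0.3862] rv [1.398e+00 2.812e+00 1.000e-03] w 0.04500004276640458 F [-0.61 -0.17  0.17]
37.12989158345169
in hook x,y: -0.0028678593649488974 -0.003960405698944371
(-0.045, 0.05, 0.04) [191.8 114.5]
(0.045, 0.05, 0.04) [315.3 113.4]
(0.045, -0.05, 0.04) [309.9 237.8]
(-0.045, -0.05, 0.04) [200.2 238.8]
(-0.005, 0.038, 0.134) [241.5 158.7]
(0.005, 0.038, 0.134) [262.9 158.5]
(0, -0.038, 0.134) [254.  296.9]
[  187   114   132   189 14589] [255.77969703 181.38412503]
[369 366  33  18 465] [382.5483871  375.60645161]
[130 351  18  33 447] [139.32438479 369.25950783]
[422 347  15  15  74] [429.5        353.89189189]
```

The caddy blob (187-319, 114-303) fits the predicted hanging place (192-315, 114-297), and the force is zero. Retreat up and over to the key.

carry_out:
  moves:
    - [0, 0, -0.02, 0, 0.06]
    - [0, 0, -0.04, 0, 0.06]
    - [-0.003, -0.01, -0.055, 0, 0.06]
    - [-0.012, -0.04, -0.055, -0.05, 0.06]
    - [-0.024, -0.08, -0.055, -0.15, 0.06]
    - [-0.036, -0.12, -0.05, -0.25, 0.06]
    - [-0.048, -0.16, -0.045, -0.35, 0.06]
    - [-0.06, -0.2, -0.04, -0.45, 0.06]

```text
clock: 16.5
tcp_pos: [0.5179, -0.2458, 0.4245]
orientation: [0.73, 3.055, -0.001]
contact_force: [0.1, -0.7, -0.8]
grip_width: 0.0601
gripper_force: 0.0
```

Run:
```python
from h import *
o=state();T=R.from_rotvec(o['orientation']).as_matrix(); print(np.degrees(np.arctan2(T[1,1],T[0,1])))
print(totool(np.array([.493,-.282,.36])-o['tcp_pos']),o['joints'])
```

```text
t 16.5 tcp [ 0.5179 -0.2458  0.4245] rv [ 7.300e-01  3.055e+00 -1.000e-03] w 0.060140664481140305 F [ 0.12 -0.7  -0.77]
63.11128603727703
[ 0.00587599 -0.04349322  0.06448508] [ 0.87219036  0.36954421 -0.6830813   1.74580575  0.25740742  1.11717081
  1.2097262 ]
```

carry_out:
  moves:
    - [0.003, -0.02, 0.01, -0.06, 0.06]
    - [0.006, -0.038, 0.02, -0.1, 0.06]
    - [0.006, -0.038, 0.03, -0.1, 0.06]
    - [0.006, -0.038, 0.04, -0.1, 0.06]
    - [0.006, -0.038, 0.04, -0.1, 0.06]
    - [0.006, -0.038, 0.04, -0.1, 0.06]
    - [0.006, -0.038, 0.04, -0.1, 0.06]
    - [0.006, -0.038, 0.04, -0.1, 0.06]

```text
clock: 17.3
tcp_pos: [0.4976, -0.2745, 0.3849]
orientation: [0.581, 3.087, -0.0]
contact_force: [0.0, -0.0, 0.2]
grip_width: 0.0603
gripper_force: 0.0
```

Run:
```python
from h import *
o=state();T=R.from_rotvec(o['orientation']).as_matrix(); print(np.degrees(np.arctan2(T[1,1],T[0,1])))
c=cam('wrist'); im=r.grab_frame('wrist'); cv2.imwrite('pics/w8.png',im[:,:,::-1]); np.savez('pics/w8.npz',K=c[0],M=c[1],t=c[2])
print('pred',proj(c,[.493,-.282,.104]),proj(c,[.493,-.282,.068]))
g=cv2.cvtColor(im,cv2.COLOR_RGB2GRAY)
u,v=np.round(proj(c,[.493,-.282,.104])).astype(int)
for th in(35,45,60,80):
    m=(g<th).astype(np.uint8); n,l,st,ce=cv2.connectedComponentsWithStats(m)
    for k in range(1,n):
        if 80<st[k,4]<6000 and abs(ce[k][0]-u)<60 and abs(ce[k][1]-v)<60:
            cn=cv2.findContours((l==k).astype(np.uint8),0,2)[0][0]; bx=cv2.boxPoints(cv2.minAreaRect(cn)); print(th,st[k],ce[k],bx.round(1).tolist())
np.set_printoptions(linewidth=250)
print(g[v-48:v+48:4,u-48:u+48:4])
```

```text
t 17.3 tcp [ 0.4976 -0.2745  0.3849] rv [ 0.581  3.087 -0.   ] w 0.060331646799422926 F [ 0.05 -0.02  0.2 ]
68.69508521181201
pred [247.74069473 182.24260854] [248.92775228 170.76547096]
35 [243 156  10  33 244] [247.25819672 171.43032787] [[243.0, 156.0], [252.0, 156.0], [252.0, 188.0], [243.0, 188.0]]
45 [242 156  12  42 336] [247.3422619  173.58630952] [[241.39999389648438, 156.1999969482422], [251.6999969482422, 155.8000030517578], [253.1999969482422, 197.0], [242.89999389648438, 197.3000030517578]]
60 [241 155  13  44 434] [247.26497696 174.47926267] [[241.0, 155.0], [253.0, 155.0], [253.0, 198.0], [241.0, 198.0]]
80 [188 122  23 104 252] [197.87698413 175.26984127] [[185.3000030517578, 122.5999984741211], [188.8000030517578, 121.80000305175781], [210.0, 225.0], [206.5, 225.6999969482422]]
80 [221 155  34  54 957] [239.68652038 181.55485893] [[221.0, 155.0], [254.0, 155.0], [254.0, 208.0], [221.0, 208.0]]
80 [292 212  27   7  97] [307.77319588 215.12371134] [[292.0, 214.8000030517578], [317.8999938964844, 211.5], [318.6000061035156, 217.1999969482422], [292.70001220703125, 220.3
[... 1692 characters left out ...]
3  92]
 [ 90  79  90  93  93  91  65  64  88  78  94  89  91 115 106  95  94  93  93  93  90  90  92  89]
 [ 97  77  92  95  90  92  74  59  76  92  94  91  92 108 120  90  95  93  91  93  91  95  92  95]
 [ 98  71  92  90  90  94  92  95  93  92  91  90  95  93  90  90  93  94  92  93  92  88  92  95]
 [ 95  80  89  92  92  93  96  92  92  92  92  95  95  95  91  92  93  91  94  91  99  92  89  82]
 [ 95  90  86  95  93  92  93  95  94  96  95  93  90  89  90  92  82  81  82  83  82  91  93  97]
 [ 93  91  75  95  94  91  88  85  81  82  84  82  87 101 100 114 122 123 142 146 146 153 115 122]
 [ 97  97  85  82  88  98 105 113 123 135 147 146 149 159 158 156 149 155 153 154 153 155 155 151]]
```

Key and collar lie within 1 mm of the predicted axis, and the head is aligned with tool x to about 2°. Descend and grip gently.

carry_out:
  moves:
    - [0.0015, -0.0085, 0.025, 0, 0.06]
    - [0.0015, -0.0085, 0.05, 0, 0.06]
    - [0.0015, -0.0085, 0.075, 0, 0.06]
    - [0.0015, -0.0085, 0.095, 0, 0.06]
    - [0.0015, -0.0085, 0.115, 0, 0.06]
    - [0.0015, -0.0085, 0.13, 0, 0.06]
    - [0.0015, -0.0085, 0.134, 0, 0.06]
    - [0.0015, -0.0085, 0.134, 0, 0.06]
  force: 40

```text
clock: 18.15
tcp_pos: [0.4927, -0.2824, 0.2502]
orientation: [-0.582, -3.087, -0.0]
contact_force: [-0.8, -0.0, 0.4]
grip_width: 0.0598
gripper_force: 0.0
```

carry_out:
  moves:
    - [0, 0, 0, 0, 0.03]
    - [0, 0, 0, 0, 0.02]
    - [0, 0, 0, 0, 0.01]
    - [0, 0, 0, 0, 0.0]
    - [0, 0, 0, 0, 0]
    - [0, 0, 0, 0, 0]
    - [0, 0, 0, 0, 0]
    - [0, 0, 0, 0, 0]
  force: 40

```text
clock: 18.95
tcp_pos: [0.4933, -0.2819, 0.2512]
orientation: [0.581, 3.086, 0.001]
contact_force: [1.0, 2.7, 6.2]
grip_width: 0.008
gripper_force: 42.1
```

Run:
```python
from h import *
o=state();print(o['moment'],o['joints'],o['gripper_force'])
```

```text
t 18.95 tcp [ 0.4933 -0.2819  0.2512] rv [5.810e-01 3.086e+00 1.000e-03] w 0.007951306976058302 F [0.99 2.71 6.16]
[ 0.70590473 -0.14712314 -0.01057542] [ 0.86819333  0.56745511 -0.59706908  1.90666918  0.4351266   0.79701099
  1.23277695] 42.072041630744934
```

carry_out:
  moves:
    - [0, 0, -0.001, 0.1, 0]
    - [0, 0, -0.002, 0.22, 0]
    - [0, 0, -0.002, 0.34, 0]
    - [0, 0, -0.002, 0.46, 0]
    - [0, 0, -0.002, 0.58, 0]
    - [0, 0, -0.002, 0.7, 0]
    - [0, 0, -0.002, 0.82, 0]
    - [0, 0, -0.002, 0.9, 0]

```text
clock: 19.75
tcp_pos: [0.4925, -0.2826, 0.2514]
orientation: [-1.872, -2.523, -0.0]
contact_force: [4.5, -1.3, -9.8]
grip_width: 0.0081
gripper_force: 40.1
```

Run:
```python
from h import *
o=state();print(o['moment'],o['gripper_force']);T=R.from_rotvec(o['orientation']).as_matrix(); print(np.degrees(np.arctan2(T[1,1],T[0,1])))
```

```text
t 19.75 tcp [ 0.4925 -0.2826  0.2514] rv [-1.872 -2.523 -0.   ] w 0.008086101248365495 F [ 4.46 -1.32 -9.82]
[-0.21112512 -0.89188204  0.16360661] 40.09864926338196
16.85589342741496
```

carry_out:
  moves:
    - [0, 0, 0.001, 0.05, 0]
    - [0, 0, 0.001, 0.1, 0]
    - [0, 0, 0.001, 0.15, 0]
    - [0, 0, 0.001, 0.19, 0]
    - [0, 0, 0.001, 0.19, 0]
    - [0, 0, 0.001, 0.19, 0]
    - [0, 0, 0.001, 0.19, 0]
    - [0, 0, 0.001, 0.19, 0]

```text
clock: 20.55
tcp_pos: [0.4924, -0.2826, 0.2513]
orientation: [-2.097, -2.339, 0.0]
contact_force: [-0.8, 0.2, -0.7]
grip_width: 0.0081
gripper_force: 44.3
```

Run:
```python
from h import *
o=state();print(o['moment'],o['gripper_force']);T=R.from_rotvec(o['orientation']).as_matrix(); print(np.degrees(np.arctan2(T[1,1],T[0,1])))
```

```text
t 20.55 tcp [ 0.4924 -0.2826  0.2513] rv [-2.097 -2.339  0.   ] w 0.008143148994208151 F [-0.8   0.25 -0.66]
[-0.02022025 -0.02372212  0.72396166] 44.28243041038513
6.227875662884746
```

Hard stop reached (moment 0.72 N m) and held. Release, let it spring back, then withdraw straight up.

carry_out:
  moves:
    - [0, 0, 0, 0, 0]
    - [0, 0, 0, -0.03, 0]
    - [0, 0, 0, -0.03, 0.06]
    - [0, 0, 0, -0.03, 0.06]
    - [0, 0, 0, -0.03, 0.06]
    - [0, 0, 0, -0.03, 0.06]
    - [0, 0, 0, -0.03, 0.06]
    - [0, 0, 0, -0.03, 0.06]

```text
clock: 21.35
tcp_pos: [0.4926, -0.2825, 0.2514]
orientation: [2.063, 2.369, 0.0]
contact_force: [-1.3, 0.2, -0.4]
grip_width: 0.0601
gripper_force: 0.0
```

carry_out:
  moves:
    - [0, 0, 0, 0, 0.06]
    - [0, 0, -0.02, 0, 0.06]
    - [0, 0, -0.05, 0, 0.06]
    - [0, 0, -0.08, 0, 0.06]
    - [0, 0, -0.11, 0, 0.06]
    - [0, 0, -0.134, 0, 0.06]
    - [0, 0, -0.134, 0, 0.06]
    - [0, 0, -0.134, 0, 0.06]

```text
clock: 22.15
tcp_pos: [0.4925, -0.2825, 0.3856]
orientation: [2.063, 2.369, -0.0]
contact_force: [0.3, 0.3, 0.0]
grip_width: 0.06
gripper_force: 0.0
```

Run:
```python
from h import *
o=state();T=R.from_rotvec(o['orientation']).as_matrix(); print('tool y',np.degrees(np.arctan2(T[1,1],T[0,1])))
c=cam('wrist'); im=r.grab_frame('wrist'); cv2.imwrite('pics/w9.png',im[:,:,::-1])
g=cv2.cvtColor(im,cv2.COLOR_RGB2GRAY); u,v=proj(c,[.493,-.282,.104]); print(u,v)
for th in(35,45,60):
    m=(g<th).astype(np.uint8); n,l,st,ce=cv2.connectedComponentsWithStats(m)
    for k in range(1,n):
        if 80<st[k,4]<3000 and abs(ce[k][0]-u)<40 and abs(ce[k][1]-v)<40:
            cn=cv2.findContours((l==k).astype(np.uint8),0,2)[0][0]; b=cv2.boxPoints(cv2.minAreaRect(cn))
            a,e=((b[0]+b[1])/2,(b[2]+b[3])/2) if np.linalg.norm(b[0]-b[1])<np.linalg.norm(b[1]-b[2]) else ((b[1]+b[2])/2,(b[3]+b[0])/2)
            d=plane(c,a,.104)-plane(c,e,.104); y=np.degrees(np.arctan2(d[1],d[0])); print(th,st[k],np.linalg.norm(d),'yaw',y,'key rad',np.radians((-13-y+90)%180-90))
# caddy on hook: wood blob near the hook in top view, before and now
c=cam('top'); s=np.array([.643,-.0705,.154]); 
for f in range(2):
    im=r.grab_frame('top'); cv2.imwrite(f'pics/t9{f}.png',im[:,:,::-1]); h=cv2.cvtColor(im,cv2.COLOR_RGB2HSV); m=cv2.inRange(h,(8,70,60),(25,255,255)); n,l,st,ce=cv2.connectedComponentsWithStats(m)
    q=proj(c,s)
    for k in range(1,n):
        if st[k,4]>60 and np.linalg.norm(ce[k]-q)<20: print('caddy',q,st[k],ce[k],'centre@z.12',plane(c,ce[k],.12))
```

```text
t 22.15 tcp [ 0.4925 -0.2825  0.3856] rv [ 2.063  2.369 -0.   ] w 0.05995110193979311 F [0.34 0.29 0.03]
tool y 7.902810473243823
258.4842977801691 183.0862304185533
35 [245 160  26  34 290] 0.03207723083000066 yaw 130.46780562153916 key rad 0.6376070748827052
45 [245 159  27  37 396] 0.0345707228773436 yaw 131.76333781576324 key rad 0.6149957725279083
60 [244 159  29  43 487] 0.03690728699286454 yaw 130.480238040923 key rad 0.637390088230468
caddy [280.89072204 168.77509182] [263 157  36  33 454] [281.62555066 172.39427313] centre@z.12 [ 0.63513047 -0.07452535  0.12      ]
caddy [280.89072204 168.77509182] [263 157  36  33 457] [281.63019694 172.36105033] centre@z.12 [ 0.6352494  -0.07454008  0.12      ]
```

Key reads about 0.62 rad (run). The caddy hangs at the hook and doesn't move between frames, and the robot is clear.

```bash
python3 -c "
from bench import r
print(r.hand_in())"
```

```text
the job is handed in; nothing more can be done
None
```

I handed the job in at about 22 s: the small caddy hangs still on the hook, and the key was turned to its stop, held for about half a second, and sprang back to run (about 0.62 rad); no verdict came back, and I didn't re-check the other objects' positions.

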